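Clamp the tile in the drilling jig

ROBOT

A 6-joint arm with a two-finger parallel gripper is mounted at the origin on the work surface. World frame = base frame: x ahead of the robot, y to its left, z up, the work surface at z = 0. Lengths are in m, angles in degrees, forces in N, time in s.
With the tool pointing down it reaches from about 0.375 to 0.825 m from the base axis. Payload 5.5 kg.
Tool frame: the origin (TCP) lies midway between the tips of the shut fingers; the grasp point (between the pads) lies 19 mm behind it; z points along the fingers, y is the line along which they close (so a half turn about z gives the same grasp; the last joint's range is limited). The gripper opens to 85 mm and grips with 20 to 120 N. Pads are 22 mm wide; open, the fingers measure 114 mm over their backs; the gripper's body (76 mm by 85 mm) begins 54 mm behind the grasp point. The pads swing forward as they close: fully open they stand 13 mm farther back than shut.
Start: joints at [77.006, 17.962, -2.699, 69.339, 0, 90], TCP at [0.135, 0.585, 0.231] pointing down, gripper open.
Joint ranges: [-152.73, 152.73], [-39.44, 99.34], [-58.76, 71.6], [-118.89, 123.64], [-81.53, 83.1], [-180, 180]. Speed limits (degrees/s): [136.94, 136.94, 172.46, 180, 180, 180].

INTERFACE

Orientations are given as [roll, pitch, yaw] about the fixed x, y, z axes, in that order (R = Rz(yaw) Ry(pitch) Rx(roll)).
In Python, from rig import robot gives the robot as it stands.
- The arm moves only by the tool move_arm, never from a script. Its argument "increments" is a list of rows, each a list of 5 numbers: the shift along the tool's x, y, z in m, then the turn about the tool's z in rad, then the closure, from -1 (fully open) to 1 (shut). In form: [[x, y, z, roll, claw], ...]. A call has 1 to 5 rows; each row is the pose to reach, as a shift and turn from the pose commanded when the call began, along the tool's axes at that moment; what a row does not reach only later rows make up. A row lasts 1/10 s, in which the tool goes at most 50 mm and 8.59 degrees, less where a joint would pass 70% of its speed; a pose out of reach is approached as far as the arm can. A call with a gripper value outside its range is refused whole. The fingers move at their own pace and stop on an object; the grip force is fixed at half the most. Time passes only in rows, so rows that repeat a pose let the fingers close. It gives the time, the measured TCP pose, the force, the opening and the grip force at its end, in the units of the state.
- robot.get_state(): the state, without advancing time (a new reading comes with each control period).
- robot.get_image(name): name is "scene" or "top" or "wrist"; returns a dict with "color" (480x640x3 uint8, blue, green, red), "mtx" (3x3 intrinsics, pixels), "k1" (the pictures are not rectified: a ray, as slopes to the right and down, at radius r is drawn at 1 + k1 r^2 times it, then the intrinsics apply), "rvec" (rotation vector, rad) and "tvec" (3), from world to camera coordinates, as OpenCV has them; the wrist camera has in their place "hand_eye" (4x4, takes a point from camera to tool coordinates, whose origin is the TCP and whose axes are the flange's). Camera axes: x right, y down, z forward; pixel columns grow to the right and rows downward; lengths in m; the calibration is good to about 2 mm. A picture is of the moment at which its call begins: read the wrist's pose just before it. There is no depth.
- robot.sign_off(): hands the job in; it is judged then, once.
The state is a dict: "t": time; "joints": joint angles; "qd": joint speeds; "joint_torque": joint torques, N m; "tcp_pos": TCP position; "tcp_rot": TCP orientation; "force": force on the tool from outside, world axes, zero at the start; "moment": the same for the moment, N m; "width": finger opening in m; "grip_force": force on a finger pad.
Only numpy, scipy, OpenCV 4.12 (cv2) and the standard library are available. Lean on these libraries where they do the work, as an engineer would, in place of code of your own. Each camera call takes 0.05 s, during which the arm holds its last target. There are 200 camera calls.

TASK

Two plywood drilling jigs with toggle clamps stand on the pottery bench; only one has a terracotta tile lying in its nest. Push that clamp's handle down, all the way over centre to its stop, so that its rubber pad holds the tile, and let go of it. Leave the tile where it lies in its nest and leave the empty jig's clamp open.

Things in the scene. Friction and masses are not known exactly. Their poses are not given: they have to be found in the camera images.
- loaded_handle (a joint): Clamp handle of the jig with the tile, rad: 0 open (at every start), 1.05 its stop, shut. It rises from its pivot at 1.0 minus this value above level; its flat black grip runs 55 to 140 mm from the pivot, 24 mm wide, 18 thick. It moves at about 2 N at the grip, 10 N from 0.66 where the pad meets the tile; dead centre 0.90: let go before, it springs back to 0.66; past it, it snaps to its stop.
- loaded_arm: Steel arm of that clamp, 98 mm long, with a sprung rubber pad; raised 50 degrees when open (end 140 mm above the bench), it swings down onto the tile as the handle goes down. Origin: its fixed pivot, 55 mm above the bench. Its y axis (a, b, 0) is the level hinge axis. The handle's pivot lies 60 mm from here towards (-b, a, 0) and 20 mm higher; the handle points on that way, roughly to the robot.
- tile: Terracotta tile, 110 x 110 x 14 mm, loose, flat in a nest of low wooden strips on its jig's plywood board (275 x 140 x 18 mm). Origin: centre of its underside, 100 mm from the arm's pivot on the side away from the handle; its top is 32 mm above the bench. A like tile lying on the bench itself is a bystander.
- empty_grip (a point): Point on the handle of the other, empty jig's clamp (the same make), 110 mm from its pivot along the handle. To be left open, where it is.

How it is judged (in metres and radians):
At the end, for the whole second after the job is handed in: The handle of the loaded jig's clamp is past dead centre (joint above 0.95, stop at 1.05) and stays there untouched, its pad presses on the tile with more than 5 N, and the tile lies still and flat, within 12 mm of where it was (value of joint loaded_handle above 0.95 rad and contact force between loaded_arm and tile above 5 N and distance of tile from where it was at the start of the episode below 0.012 m and angle between tile's own z axis and vertical below 0.1 rad and linear speed of tile below 0.02 m/s).
It fails at once if the empty jig's clamp handle is moved by more than 30 mm (distance of empty_grip from where it was at the start of the episode above 0.03 m).
It also fails if it takes over 27 s, if anything falls off the work surface, if the arm or the gripper's body presses on something with over 40 N, if the wrist force passes 120 N, or if a joint passes its speed limit or range.

## Working session

There is one attempt and no reset: what is moved stays moved. The work goes in short steps, Python scripts to look and compute and a tool call to move; the robot and the scene stay as the last step left them, time stands still between calls to the robot, and variables do not carry over. Pictures are saved under pics/ and viewed, at most 10 in all, crops included, and the job is handed in when it is done.

Besides the shell and the picture viewer there is one more tool, called after "Request:" in YAML: its name, and indented under it one key for each argument. move_arm: Moves the arm, as the interface text tells. Its arguments: {"type":"object","properties":{"increments":{"type":"array"}},"required":["increments"]}

```bash
mkdir -p pics
cat > h.py <<'E'
import numpy as np, cv2
from rig import robot
def snap(n,f):
    im=robot.get_image(n); cv2.imwrite('pics/'+f,im['color']); np.save('pics/'+f+'.npy',{k:v for k,v in im.items() if k!='color'},allow_pickle=True)
def cal(f): return np.load('pics/'+f+'.npy',allow_pickle=True).item()
def ray(c,uv):
    K=np.array(c['mtx']);d=(np.array(uv,float)-K[:2,2])/[K[0,0],K[1,1]]
    s=d.copy()
    for _ in range(20): s=d/(1+c['k1']*(s@s))
    R=cv2.Rodrigues(np.array(c['rvec'],float))[0];t=np.array(c['tvec'],float).ravel()
    v=R.T@np.r_[s,1]; return -R.T@t, v
def onz(c,uv,z):
    o,v=ray(c,uv); return o+v*(z-o[2])/v[2]
def tri(rs):
    A=0;b=0
    for o,v in rs:
        v=v/np.linalg.norm(v);P=np.eye(3)-np.outer(v,v);A=A+P;b=b+P@o
    return np.linalg.solve(A,b)
def proj(c,p):
    R=cv2.Rodrigues(np.array(c['rvec'],float))[0];q=R@np.array(p)+np.array(c['tvec'],float).ravel()
    s=q[:2]/q[2];s=s*(1+c['k1']*(s@s));K=np.array(c['mtx']);return s*[K[0,0],K[1,1]]+K[:2,2]
E
python3 - <<'E'
from h import *
snap('scene','s.png');snap('top','t.png');print(robot.get_state())
for n in 'st':
    c=cal(n+'.png');print(c, ray(c,(320,240)))
E
```

```text
{'t': 0.1, 'joints': array([ 7.70070765e+01,  1.80012639e+01, -2.74627100e+00,  6.93396524e+01,
        7.51239206e-04,  8.99990598e+01]), 'qd': array([ 0.06487386,  0.01133128,  0.20984905, -0.01914571, -0.04760776,
       -0.06482528]), 'joint_torque': array([-2.32400080e-04, -5.40764308e+01,  3.40542483e+01,  1.11937628e-02,
        1.92380895e-05,  8.26086399e-07]), 'tcp_pos': array([0.1347821 , 0.58415385, 0.23052606]), 'tcp_rot': array([-1.79912813e+02, -7.52668992e-04,  1.67008015e+02]), 'force': array([-0.00706035, -0.41101429,  0.12648824]), 'moment': array([-0.04021644, -0.01221704, -0.04002024]), 'grip_force': 0.0, 'width': 0.08553140087740653}
{'mtx': array([[443.78191431,   0.        , 320.52879004],
       [  0.        , 443.78191431, 245.51310333],
       [  0.        ,   0.        ,   1.        ]]), 'k1': 0.01665237832212947, 'rvec': array([ 1.25830856,  2.5088038 , -0.72566237]), 'tvec': array([ 0.39195546, -0.35486083,  1.14092911])} (array([0.95781154, 0.23365941, 0.7805606 ]), array([-0.42977043, -0.32985946, -0.84062231]))
{'mtx': array([[497.89617411,   0.        , 318.46784365],
       [  0.        , 497.89617411, 235.82995324],
       [  0.        ,   0.        ,   1.        ]]), 'k1': 0.045234988106237196, 'rvec': array([ 2.17086715, -2.16640909,  0.06513957]), 'tvec': array([0.00241337, 0.63432647, 0.92382974])} (array([ 0.55621821, -0.01752039,  0.97270325]), array([ 0.07387537,  0.01926969, -0.99712122]))
```

View pics/s.png

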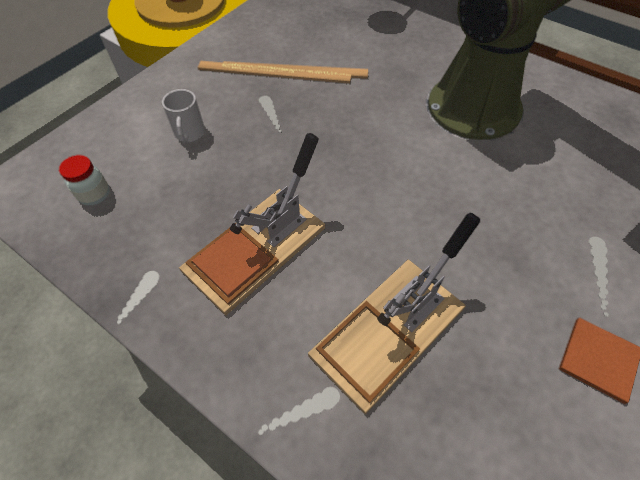

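View pics/t.png

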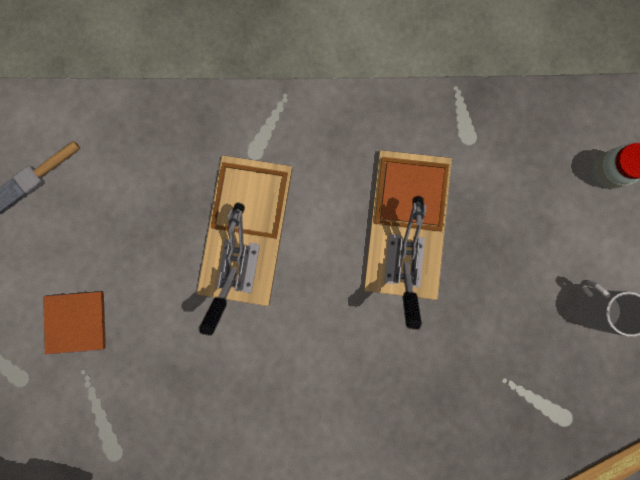

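The loaded jig is the one at right in the top view: tile centre near (414,193), grip tip near (413,325). In the scene view its grip runs from (300,173) to (312,136). The empty jig is at left in the top view, with its grip at (212,317).

Run:
```python
from h import *
s=cal('s.png');t=cal('t.png')
cs=[onz(t,p,.018) for p in [(380,151),(451,158),(437,299),(364,292)]]
print(np.round(cs,3)); d=(cs[3]+cs[2]-cs[0]-cs[1])/2; print('len',np.linalg.norm(d)); d/=np.linalg.norm(d); print('dir to handle',d)
T=[onz(t,p,.032) for p in [(384,161),(447,166),(440,226),(378,222)]]; tc=np.mean(T,0);print('tile',tc)
S=onz(s,(233,262),.032);print('tile scene',S)
g1=tri([ray(t,(413,325)),ray(s,(313,137))]);g0=tri([ray(t,(410,295)),ray(s,(300,173))]);print('grip tip,base',g1,g0)
piv=tc*[1,1,0]+d*.1; hp=piv+d*.06+[0,0,.075]
for r in(.055,.11,.14):
    p=hp+r*(d*np.cos(1)+np.array([0,0,np.sin(1)])); print(r,p,proj(t,p),proj(s,p))
print('hp',hp)
e=tri([ray(t,(209,330)),ray(s,(474,217))]);print('empty tip',e)
a=cv2.imread('pics/t.png')[140:340,340:480];b=cv2.imread('pics/s.png')[120:320,170:340]
cv2.imwrite('pics/c.png',np.hstack([cv2.resize(a,None,fx=2.5,fy=2.5,interpolation=2),cv2.resize(b,None,fx=2.5,fy=2.5,interpolation=2)]))
```

```text
[[ 0.8   -0.115  0.018]
 [ 0.786 -0.251  0.018]
 [ 0.516 -0.22   0.018]
 [ 0.528 -0.083  0.018]]
len 0.27332162314499797
dir to handle [-0.99327889  0.11574559  0.        ]
tile [ 0.71440976 -0.17401131  0.032     ]
tile scene [ 0.71688449 -0.16549761  0.032     ]
grip tip,base [ 0.48234083 -0.1455753   0.18990771] [ 0.52470015 -0.14966204  0.12667802]
0.055 [ 0.52596824 -0.15205245  0.1212809 ] [409.22137769 295.23001361] [297.03810456 174.50627952]
0.11 [ 0.49645134 -0.14861288  0.16756181] [411.9526602  314.98370306] [306.94055057 149.35518907]
0.14 [ 0.48035121 -0.14673675  0.19280594] [413.59576863 326.82655816] [312.6272267  134.90442358]
hp [ 0.55548513 -0.15549202  0.075     ]
empty tip [0.47199789 0.17346762 0.18893887]
```

View pics/c.png

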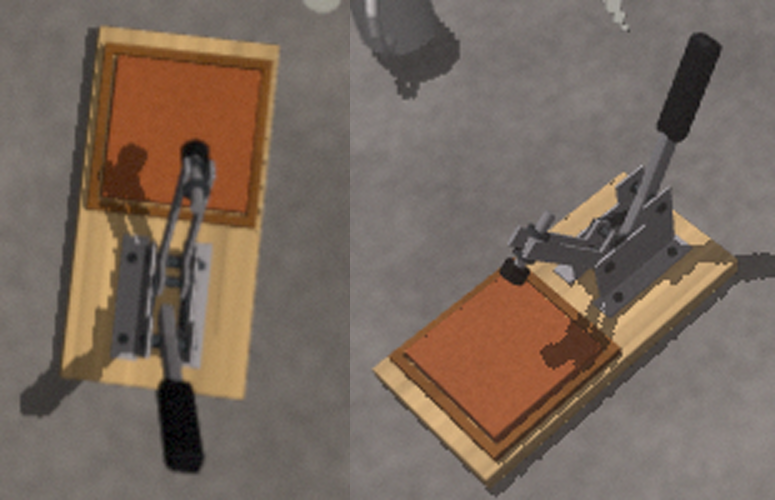

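Request:
move_arm:
  increments:
    - [-0.342, -0.214, -0.07, 0, 1]
    - [-0.342, -0.214, -0.07, 0, 1]
    - [-0.342, -0.214, -0.07, 0, 1]
    - [-0.342, -0.214, -0.07, 0, 1]
    - [-0.342, -0.214, -0.07, 0, 1]

```text
t: 0.6
tcp_pos: [0.3098, 0.4087, 0.2741]
tcp_rot: [-180.0, -0.0, 167.0]
force: [0.2, 0.9, -0.4]
width: 0.0123
grip_force: 0.0
```

```bash
cat >> h.py <<'E'
from scipy.spatial.transform import Rotation as Ro
def go(p,s=None):
    s=s or robot.get_state(); R=Ro.from_euler('xyz',s['tcp_rot'],degrees=True).as_matrix()
    return np.round(R.T@(np.array(p)-s['tcp_pos']),3)
D=np.array([-.9933,.1157,0]);HP=np.array([.5555,-.1555,.075])
def tcp(q,r=.115,gap=0,w=.011):
    th=1-q; z=np.array([0,0,1.]); u=D*np.cos(th)+z*np.sin(th); n=-D*np.sin(th)+z*np.cos(th)
    return HP+r*u+(.009+gap)*n-w*D
E
python3 - <<'E'
from h import *
s=robot.get_state();print(s['t'],s['tcp_pos'],s['tcp_rot'],s['joints'],s['width'],go((.42,.3,.3)))
for q in(0,.2,.4,.6,.8,.9,1,1.05):print(q,tcp(q))
E
```

```text
0.6 [0.30983313 0.40866181 0.27407624] [-1.79973992e+02 -5.75459028e-03  1.67035380e+02] [ 5.28353578e+01  7.73614172e+00 -1.00534148e+01  7.22365251e+01
 -5.41251651e-03  6.57999773e+01] 0.012332973779591298 [-0.132 -0.081 -0.026]
0 [ 0.51223034 -0.15045993  0.17663188]
0.2 [ 0.49325479 -0.14824965  0.16376631]
0.4 [ 0.47719636 -0.14637916  0.1473619 ]
0.6 [ 0.46469525 -0.14492302  0.12807266]
0.8 [ 0.45624983 -0.1439393   0.10666757]
0.9 [ 0.45365995 -0.14363763  0.09543588]
1 [ 0.4521968 -0.1434672  0.084    ]
1.05 [ 0.45189276 -0.14343179  0.07824115]
```

Request:
move_arm:
  increments:
    - [-0.132, -0.081, -0.026, 0, 1]
    - [-0.132, -0.081, -0.026, 0, 1]
    - [-0.132, -0.081, -0.026, 0, 1]
    - [-0.35, -0.493, -0.026, 0, 1]
    - [-0.35, -0.493, -0.026, 0, 1]

```text
t: 1.1
tcp_pos: [0.4416, 0.2084, 0.2988]
tcp_rot: [-180.0, -0.0, 167.0]
force: [0.4, 0.4, -0.6]
width: 0.0001
grip_force: 0.0
```

Run:
```python
from h import *
print(go((.535,-.153,.3)))
```

```text
[-0.172 -0.331 -0.001]
```

Request:
move_arm:
  increments:
    - [-0.172, -0.331, 0, 0, 1]
    - [-0.172, -0.331, 0, 0, 1]
    - [-0.172, -0.331, 0, 0, 1]
    - [-0.172, -0.331, 0, 0, 1]
    - [-0.172, -0.331, 0, 0, 1]

```text
t: 1.6
tcp_pos: [0.5032, -0.034, 0.299]
tcp_rot: [180.0, -0.0, 167.0]
force: [0.7, 0.4, 0.3]
width: 0.0001
grip_force: 0.0
```

Request:
move_arm:
  increments:
    - [-0.056, -0.108, 0, 0, 1]
    - [-0.056, -0.108, 0, 0, 1]
    - [-0.056, -0.108, 0, 0, 1]
    - [-0.056, -0.108, 0, 0, 1]

```text
t: 2.0
tcp_pos: [0.5337, -0.1527, 0.2981]
tcp_rot: [-180.0, -0.1, 166.8]
force: [-0.7, -0.0, 0.2]
width: 0.0002
grip_force: 0.0
```

Run:
```python
from h import *
s=robot.get_state();print(s['t'],s['tcp_pos'],s['tcp_rot'],s['force'],go(tcp(0,gap=.02)))
```

```text
2.0 [ 0.53367923 -0.15270363  0.29814654] [-1.79966093e+02 -6.20242584e-02  1.66758837e+02] [-0.70511297 -0.00370789  0.20823179] [ 0.005 -0.001  0.111]
```

Descend beside the upper face and take one close look.

Request:
move_arm:
  increments:
    - [0, 0, 0.04, 0, 1]
    - [0.005, -0.001, 0.08, 0, 1]
    - [0.005, -0.001, 0.111, 0, 1]
    - [0.005, -0.001, 0.111, 0, 1]

```text
t: 2.4
tcp_pos: [0.5247, -0.1476, 0.1837]
tcp_rot: [180.0, -0.5, 167.1]
force: [-0.9, 0.5, -0.5]
width: -0.0001
grip_force: 0.0
```

Run:
```python
from h import *
s=robot.get_state();print(s['t'],s['tcp_pos'],s['tcp_rot'],s['force'])
for q in(0,.2,.4,.6,.8,.9,1,1.05):print(q,go(tcp(q),s))
snap('scene','s2.png');snap('top','t2.png')
a=cv2.imread('pics/t2.png')[140:380,320:500];b=cv2.imread('pics/s2.png')[60:300,180:380]
cv2.imwrite('pics/c2.png',np.hstack([cv2.resize(a,None,fx=2,fy=2,interpolation=2),cv2.resize(b,None,fx=2,fy=2,interpolation=2)]))
```

```text
2.4 [ 0.52474602 -0.1476442   0.18370008] [179.95638889  -0.49795693 167.05541153] [-0.90534601  0.53705486 -0.45299928]
0 [ 0.012 -0.006  0.007]
0.2 [ 0.03  -0.008  0.02 ]
0.4 [ 0.046 -0.009  0.037]
0.6 [ 0.059 -0.011  0.056]
0.8 [ 0.067 -0.012  0.078]
0.9 [ 0.069 -0.012  0.089]
1 [ 0.071 -0.012  0.1  ]
1.05 [ 0.071 -0.012  0.106]
```

View pics/c2.png

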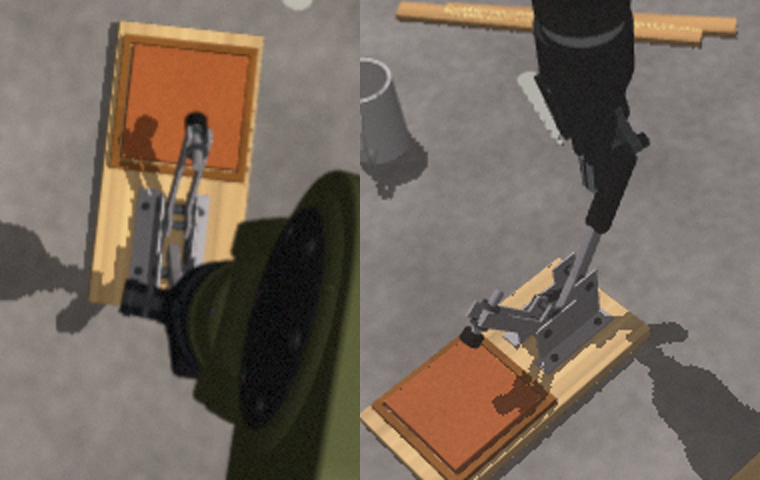

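The fingertips are in line with the grip, on its upper (clamp) side, and touch nothing yet. Starting the push.

Request:
move_arm:
  increments:
    - [0.006, -0.002, 0.004, 0, 1]
    - [0.012, -0.004, 0.007, 0, 1]
    - [0.02, -0.005, 0.013, 0, 1]
    - [0.03, -0.006, 0.02, 0, 1]
    - [0.03, -0.006, 0.02, 0, 1]

```text
t: 3.0
tcp_pos: [0.4961, -0.1485, 0.1677]
tcp_rot: [180.0, -0.1, 167.0]
force: [-0.8, -0.1, -0.6]
width: 0.0002
grip_force: 0.0
```

Run:
```python
from h import *
s=robot.get_state();print(s['t'],s['tcp_pos'],s['tcp_rot'],s['force'])
for q in(.2,.3,.4,.5,.6,.7,.8,.9,1,1.05):print(q,go(tcp(q),s))
```

```text
3.0 [ 0.49611055 -0.14846111  0.16773981] [ 1.79999045e+02 -7.20692142e-02  1.66977704e+02] [-0.78340543 -0.09393191 -0.61766594]
0.2 [ 0.003 -0.     0.004]
0.3 [ 0.011 -0.001  0.012]
0.4 [ 0.019 -0.002  0.02 ]
0.5 [ 0.026 -0.003  0.03 ]
0.6 [ 0.031 -0.004  0.04 ]
0.7 [ 0.036 -0.004  0.05 ]
0.8 [ 0.04  -0.005  0.061]
0.9 [ 0.042 -0.005  0.072]
1 [ 0.044 -0.005  0.084]
1.05 [ 0.044 -0.005  0.09 ]
```

Request:
move_arm:
  increments:
    - [0.007, 0, 0.008, 0, 1]
    - [0.015, -0.001, 0.016, 0, 1]
    - [0.022, -0.002, 0.025, 0, 1]
    - [0.029, -0.003, 0.035, 0, 1]
    - [0.031, -0.004, 0.04, 0, 1]

```text
t: 3.5
tcp_pos: [0.4651, -0.1451, 0.1267]
tcp_rot: [180.0, -0.1, 167.0]
force: [-0.1, 0.2, 1.7]
width: -0.0002
grip_force: 0.5
```

Run:
```python
from h import *
s=robot.get_state();print(s['t'],s['tcp_pos'],s['tcp_rot'],s['force'])
for q in(.5,.6,.7,.8,.9,1,1.05):print(q,go(tcp(q),s))
snap('scene','s3.png')
b=cv2.imread('pics/s3.png')[60:300,180:380]
cv2.imwrite('pics/c3.png',cv2.resize(b,None,fx=2.5,fy=2.5,interpolation=2))
```

```text
3.5 [ 0.46507804 -0.14508877  0.12666213] [ 1.79974874e+02 -1.25476278e-01  1.67003674e+02] [-0.09846555  0.24866832  1.6627076 ]
0.5 [-0.005  0.001 -0.011]
0.6 [ 0.     0.    -0.001]
0.7 [ 0.005 -0.     0.009]
0.8 [ 0.009 -0.001  0.02 ]
0.9 [ 0.011 -0.001  0.031]
1 [ 0.013 -0.001  0.043]
1.05 [ 0.013 -0.001  0.048]
```

View pics/c3.png

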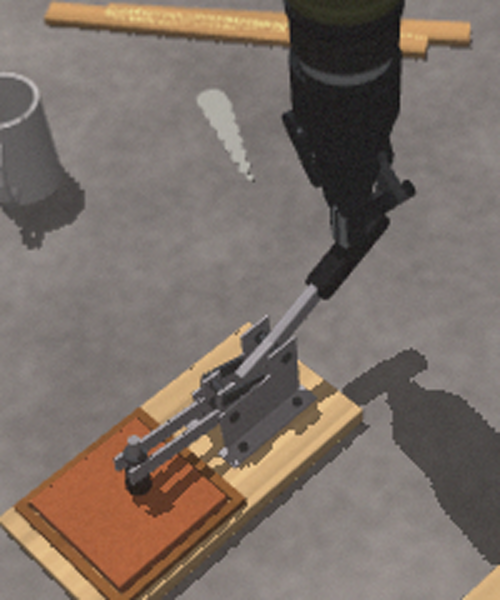

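The handle is following and the pad is nearly down on the tile. Continuing past centre.

Request:
move_arm:
  increments:
    - [0.005, 0, 0.01, 0, 1]
    - [0.009, -0.001, 0.02, 0, 1]
    - [0.011, -0.001, 0.03, 0, 1]
    - [0.013, -0.001, 0.038, 0, 1]
    - [0.013, -0.001, 0.044, 0, 1]

```text
t: 4.05
tcp_pos: [0.453, -0.1434, 0.083]
tcp_rot: [180.0, -0.1, 167.0]
force: [0.1, -0.2, -1.2]
width: -0.0001
grip_force: 0.0
```

Run:
```python
from h import *
s=robot.get_state();print(s['t'],s['tcp_pos'],s['tcp_rot'],s['force'])
for q in(.9,1,1.05):print(q,go(tcp(q),s))
```

```text
4.05 [ 0.45304315 -0.14340485  0.08298574] [ 1.79992097e+02 -8.03017951e-02  1.67005167e+02] [ 0.06911029 -0.15004461 -1.20891705]
0.9 [-0.001 -0.    -0.012]
1 [ 0.001 -0.    -0.001]
1.05 [ 0.001 -0.     0.005]
```

Request:
move_arm:
  increments:
    - [0.001, 0, 0.003, 0, 1]
    - [0.001, 0, 0.005, 0, 1]
    - [0.001, 0, 0.005, 0, 1]

```text
t: 4.35
tcp_pos: [0.4525, -0.1433, 0.0792]
tcp_rot: [180.0, -0.1, 167.0]
force: [-0.7, 0.3, 1.7]
width: -0.0002
grip_force: 0.8
```

Request:
move_arm:
  increments:
    - [0, 0, -0.02, 0, 1]
    - [0, 0, -0.06, 0, 1]
    - [0, 0, -0.1, 0, 1]
    - [0, 0, -0.15, 0, 1]
    - [0, 0, -0.15, 0, 1]

```text
t: 4.85
tcp_pos: [0.4569, -0.1447, 0.2359]
tcp_rot: [-180.0, 0.6, 167.0]
force: [0.3, 0.2, -0.2]
width: -0.0001
grip_force: 0.0
```

Run:
```python
from h import *
snap('scene','s4.png');snap('top','t4.png')
a=cv2.imread('pics/t4.png')[140:380,320:500];b=cv2.imread('pics/s4.png')[60:300,180:380]
cv2.imwrite('pics/c4.png',np.hstack([cv2.resize(a,None,fx=2,fy=2,interpolation=2),cv2.resize(b,None,fx=2,fy=2,interpolation=2)]))
```

```text
(no output)
```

View pics/c4.png

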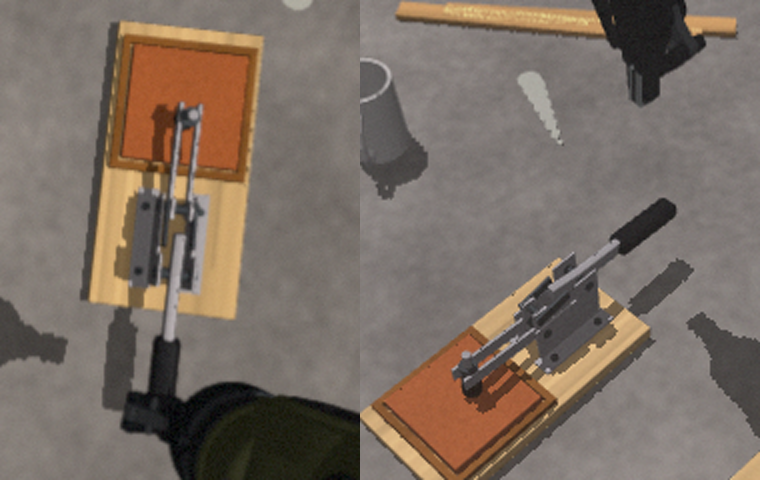

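The grip tip is at scene pixel (336,164), the pad is on the tile, and the tile is in its nest. I'll check the handle angle.

Run:
```python
from h import *
s=cal('s4.png')
for q in(.66,.9,1.05):
    th=1-q;print(q,[proj(s,HP+r*(D*np.cos(th)+np.array([0,0,np.sin(th)]))) for r in(.055,.14)])
```

```text
0.66 [array([305.49260242, 177.639128  ]), array([332.59870524, 146.40810616])]
0.9 [array([306.6955435 , 181.00319591]), array([334.6911779 , 155.76982552])]
1.05 [array([306.89592342, 183.56056592]), array([334.65150834, 162.51500657])]
```

It matches the shut position (1.05).

```bash
python3 -c "
from h import *
print(robot.sign_off())"
```

```text
the job is handed in; nothing more can be done
None
```

The loaded jig's clamp is shut over centre, its handle at the stop as far as the camera shows (about 1.05 rad), with the pad on the tile, the tile still in its nest and the handle released. The empty jig was never touched, and I handed the job in at about 5 s, with no verdict returned.

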